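# Park the wheeled ingredient caddy on the bakery bench

## Robot

A 7-joint arm with a two-finger parallel gripper is mounted at the origin on the work surface. World frame = base frame: x ahead of the robot, y to its left, z up, the work surface at z = 0. Lengths are in m, angles in rad, forces in N, time in s.
With the tool pointing down it reaches from about 0.4 to 0.85 m from the base axis. Payload 4.5 kg.
Tool frame: the origin (TCP) lies at the very end of the fingers, on their centre line; the grasp point (between the pads) lies 19 mm behind it; z points along the fingers, x is the direction in which the jaws open and shut, and the axes are right-handed (so a half turn about z gives the same grasp; the last joint's range is limited). The gripper opens to 88 mm and grips with 3 to 60 N. Pads are 18 mm wide; open, the fingers measure 123 mm over their backs; the gripper's body (75 mm by 187 mm) begins 45 mm behind the grasp point.
Start: joints at [-1.091, 0.689, -0.195, 1.565, 0.157, 0.902, -0.215], TCP at [0.269, 0.564, 0.239] pointing down, gripper open.
Joint ranges: [-3.01, 3.01], [-0.46, 2.08], [-1.47, 1.51], [0.13, 2.56], [-1, 4.14], [0.04, 2.09], [-2.66, 2.66]. Speed limits (rad/s): [2.57, 2.57, 3.14, 3.14, 3.14, 3.14, 3.14].

## Interface

Orientations are given as a unit quaternion [x, y, z, w].
In Python, from plant import * gives the robot as it stands.
- The arm moves only by the tool apply_moves, never from a script. Its argument "series" is a list of rows, each an object of numbers: "x", "y", "z": the shift along the tool's x, y, z in units of 80 cm (1.0 is 80 cm); "wx", "wy", "wz": the turn, a rotation vector about the tool's x, y, z in units of pi rad (1.0 is pi rad); "fingers": the opening, from -1 (shut) to 1 (fully open), so that 0 is half open. In form: [{"x": .., "y": .., "z": .., "wx": .., "wy": .., "wz": .., "fingers": ..}, ...]. A call has 1 to 8 rows; each row shifts and turns the pose as measured when the row begins, along the tool's axes as they then stand; what a row does not reach is not made up. A row lasts 1/8 s, in which the tool goes at most 62.5 mm and 10.7 degrees, less where a joint would pass 70% of its speed; a pose out of reach is approached as far as the arm can. A call with a number of a shift or a turn outside -1 to 1 is refused whole. A call with a gripper value outside its range is refused whole. The fingers move at their own pace and stop on an object; "force" is the grip in N (left out, the last holds). Time passes only in rows, so rows that do not move let the fingers close. It gives the time, the measured TCP pose, the force and the opening at its end, in the units of the state.
- get_state(): the state, without advancing time (a new reading comes with each control period).
- snapshot(name): name is "scene" or "top" or "wrist"; returns (picture, depth): 420x560x3 uint8, red, green, blue; 420x560 float32, m along the optical axis (not along the pixel's ray), 0 where there is no reading.
- camera_model(name): a dict with "camera_matrix" (3x3 intrinsics, pixels), "world_from_camera" (4x4, takes a point from camera to world coordinates). Camera axes: x right, y up, looking along -z (the intrinsics and any distortion apply to the point x, -y, -z); pixel columns grow to the right and rows downward; lengths in m; the calibration is good to about 2 mm. A picture is of the moment at which its call begins: read the wrist's pose just before it. camera_model takes no time and is no camera call; for the wrist camera it gives the pose at the moment of the call.
- finish_job(): hands the job in, once; it reports no verdict.
The state is a dict: "clock": time; "q": joint angles; "qd": joint speeds; "joint_torque": joint torques, N m; "tool_pos": TCP position; "eef_rot": TCP orientation; "contact_force": force on the tool from outside, world axes, zero at the start; "moment": the same for the moment, N m; "opening": opening from 0.0 (shut) to 1.0 (fully open).
Only numpy, scipy, OpenCV 4.12 (cv2) and the standard library are available. Lean on these libraries where they do the work, as an engineer would, in place of code of your own. Each camera call takes 0.05 s, during which the arm holds its last target. There are 200 camera calls.

## Task

Push the small wheeled ingredient caddy, without lifting or tipping it, first forward until both of its front swivel castors trail straight, and then steer it along the bench into the taped outline. Leave it standing wholly inside the outline, nose towards the end that the taped arrow points to, with its castors still trailing straight. Do not shift the canister, the steel bowl or the loaf tin.

Things in the scene. Friction and masses are not known exactly. Their poses are not given: they have to be found in the camera images.
- caddy: closed stainless caddy with white lid, 160 mm long, 110 wide, body from 38 to 95 mm above the bench (front 70 mm slopes down to 70 mm high), about 0.8 kg. Origin on the bench under its middle, x to the nose (low sloped end), z up. Two fixed wheels at the tail (axle 70 mm behind the origin, wheels 42 mm either side): no sideways motion there. Rolls at about 2 N and stops within 5 mm when let go
- castor_left (a joint): left front swivel castor: fork angle about the upright pivot (rad, counter-clockwise from above, no limit, whole turns may add); 0 = wheel straight behind its pivot, trailing in forward travel. Pivot 50 mm ahead of the caddy's origin and 34 mm to its left; the wheel (28 mm diameter) trails 16 mm, so it swings round within about 40 to 50 mm of forward travel
- castor_right (a joint): right front swivel castor: fork angle about the upright pivot (rad, counter-clockwise from above, no limit, whole turns may add); 0 = wheel straight behind its pivot, trailing in forward travel. Pivot 50 mm ahead and 34 mm to the right; same wheel
- trail_left (a point): centre of the left castor's wheel, 14 mm above the worktop; its x points from the wheel to the pivot, forward when trailing
- trail_right (a point): centre of the right castor's wheel; same axes
- nose_left (a point): corner of the caddy's body, front left, on its side wall 50 mm above the worktop
- nose_right (a point): corner of the caddy's body, front right, on its side wall 50 mm above the worktop
- tail_left (a point): corner of the caddy's body, rear left, on its side wall 50 mm above the worktop. The tail between the two rear corners is a flat, smooth upright steel face 110 mm wide, 38 to 95 mm high, 80 mm behind the caddy's origin: the place to push
- tail_right (a point): corner of the caddy's body, rear right, on its side wall 50 mm above the worktop
- bay: rectangle of white tape stuck flat on the worktop (no height to bump over), inside 200 mm long by 150 mm wide, tape 12 mm wide, with a taped arrowhead inside it. Origin at its middle; x runs along its length, the way the arrow points and the caddy's nose must point
- canister: closed steel canister with white lid, 90 mm diameter, 90 mm high, stands loose on the bench about half way between caddy and outline; origin under its middle
- bowl: open steel bowl, 140 mm diameter at the rim, 70 mm high, stands loose about half way, on the other side of the way through; origin under its middle
- tin: open dark loaf tin, 90 x 190 mm, 60 mm high, stands loose just beyond the arrow end of the outline; origin under its middle, x its short way

How it is judged:
By the outcome, as a careful person would: the job done as asked, in the order asked, and still so for the second after the job is handed in, with the robot touching nothing.
It also fails if it takes over 67 s, if anything falls off the work surface, if the arm or the gripper's body presses on something with over 40 N, if the wrist force passes 120 N, or if a joint passes its speed limit or range.

## Working session

There is one attempt and no reset: what is moved stays moved. The work goes in short steps, Python scripts to look and compute and a tool call to move; the robot and the scene stay as the last step left them, time stands still between calls to the robot, and variables do not carry over. Pictures are saved under pics/ and viewed, about 8 in all and at most 12, crops included, and the job is handed in when it is done.

Besides the shell and the picture viewer there is one more tool, called by a JSON object that holds its "api" and its "payload", one argument or row to a line. apply_moves: Moves the arm, as the interface text tells. Its arguments: {"type":"object","properties":{"series":{"type":"array","items":{"type":"object","properties":{"x":{"type":"number"},"y":{"type":"number"},"z":{"type":"number"},"wx":{"type":"number"},"wy":{"type":"number"},"wz":{"type":"number"},"fingers":{"type":"number"}}}},"force":{"type":"number"}},"required":["series"]}

```bash
ls; mkdir -p pics
python3 - <<'E'
from plant import *
import cv2,numpy as np
s=get_state();print(s)
for n in("top","scene"):
    p,d=snapshot(n);cv2.imwrite(f"pics/{n}0.png",p[...,::-1]);np.save(f"{n}0.npy",d)
    print(camera_model(n))
E
```

```text
pics
{'clock': 0.0, 'q': array([-1.09122526,  0.68998673, -0.19459091,  1.56630639,  0.15730263,
        0.90250166, -0.21511611]), 'qd': array([ 7.29449038e-04,  3.95972846e-04, -7.06641026e-04,  7.85346278e-04,
       -6.27153430e-05,  4.86039772e-04, -1.16078409e-03]), 'joint_torque': array([ 9.20508573e-04, -5.27561152e+01, -1.26616392e+00, -1.53424573e+01,
       -5.25027502e-02,  6.54294287e-03,  1.67313101e-04]), 'tool_pos': array([0.26921192, 0.56336475, 0.2379203 ]), 'eef_rot': array([ 8.45884171e-01,  5.33365872e-01, -7.40757182e-04,  5.16233217e-04]), 'contact_force': array([-0.79853517, -0.06076159, -0.32613905]), 'moment': array([-0.02146111, -0.00295454, -0.00855596]), 'opening': 0.9999307470653238}
{'camera_matrix': array([[462.92259509,   0.        , 272.24596068],
       [  0.        , 462.92259509, 202.86948294],
       [  0.        ,   0.        ,   1.        ]]), 'world_from_camera': array([[-0.02536287,  0.98157867, -0.18936746,  0.32823024],
       [-0.99967532, -0.02536714,  0.00240162,  0.05108176],
       [-0.00244633,  0.18936688,  0.98190336,  1.17100901],
       [ 0.        ,  0.        ,  0.        ,  1.        ]])}
{'camera_matrix': array([[444.06731425,   0.        , 275.49046299],
       [  0.        , 444.06731425, 207.37454321],
       [  0.        ,   0.        ,   1.        ]]), 'world_from_camera': array([[-0.15163184, -0.57965922,  0.80062662,  1.53341351],
       [ 0.98843041, -0.09188885,  0.12067212,  0.17517617],
       [ 0.00361995,  0.80966143,  0.58688607,  0.79840778],
       [ 0.        ,  0.        ,  0.        ,  1.        ]])}
```

View pics/top0.png

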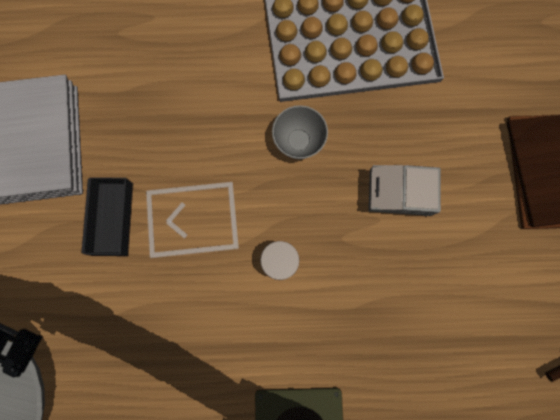

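View pics/scene0.png

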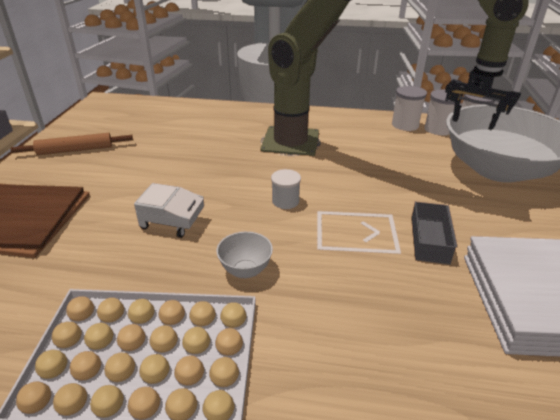

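The top view (right = −y, up = +x) shows the caddy at about (405,190) with its sloped nose to the left, and the bay at (192,220) with its arrow pointing left. The canister is at (280,260), the bowl at (300,133) and the tin at (108,217). The scene view agrees.

```bash
cat > h.py <<'E'
from plant import *
import cv2,numpy as np
def ray(M,u,v,z):
    K=M["camera_matrix"];W=M["world_from_camera"]
    d=W[:3,:3]@np.array([(u-K[0,2])/K[0,0],-(v-K[1,2])/K[1,1],-1.])
    o=W[:3,3];return o+d*(z-o[2])/d[2]
def cloud(M,D):
    K=M["camera_matrix"];W=M["world_from_camera"]
    v,u=np.mgrid[:D.shape[0],:D.shape[1]]
    P=np.stack([(u-K[0,2])/K[0,0]*D,-(v-K[1,2])/K[1,1]*D,-D],-1)
    return P@W[:3,:3].T+W[:3,3]
def caddy(P,D,sel=None):
    """lid: points above z=.06 in the caddy's region; returns min-area rect"""
    m=(D>0)&(P[...,2]>.064)&(P[...,2]<.105)
    if sel is not None:m&=sel
    n,l,st,c=cv2.connectedComponentsWithStats(m.astype(np.uint8))
    return n,l,st,c
E
python3 - <<'E'
from h import *
M=camera_model("top");D=np.load("top0.npy");I=cv2.imread("pics/top0.png")
P=cloud(M,D)
m=((D>0)&(P[...,2]>.03)&(P[...,2]<.13)).astype(np.uint8)
n,l,st,c=cv2.connectedComponentsWithStats(m)
for i in range(1,n):
    if st[i,4]<300: continue
    Q=P[l==i]; r=cv2.minAreaRect(Q[:,:2].astype(np.float32))
    print(st[i],c[i].round(),"rect",np.round(r[0],4),np.round(r[1],4),round(r[2],2),"z",np.percentile(Q[:,2],[5,50,95]).round(3))
# tape
g=I.astype(int);w=(g.min(2)>120)&(D>0)&(abs(P[...,2])<.02)
w[:, :140]=0;w[:,245:]=0;w[:175]=0;w[265:]=0
n,l,st,c=cv2.connectedComponentsWithStats(w.astype(np.uint8))
for i in range(1,n):
    if st[i,4]<40: continue
    v,u=np.nonzero(l==i);Q=np.array([ray(M,a,b,0)[:2] for a,b in zip(u,v)],np.float32)
    r=cv2.minAreaRect(Q);print("tape",st[i],np.round(r[0],4),np.round(r[1],4),r[2],cv2.boxPoints(r).round(3).tolist(), Q.mean(0))
# caddy lid by bright mask
i0=slice(155,225);Q=P[155:225,360:450].reshape(-1,3);q=Q[(Q[:,2]>.088)&(Q[:,2]<.105)]
r=cv2.minAreaRect(q[:,:2].astype(np.float32));print("lid",r,cv2.boxPoints(r).round(4).tolist())
E
```

```text
[   0   74   78  128 8902] [ 37. 138.] rect [0.7297 0.6441] [0.3021 0.1929] 5.43 z [0.046 0.078 0.081]
[ 273  105   55   53 1116] [301. 126.] rect [ 0.7224 -0.0256] [0.135  0.1389] 88.53 z [0.031 0.054 0.072]
[ 509  114   51  113 4320] [539. 165.] rect [ 0.6186 -0.6472] [0.2815 0.1377] 5.46 z [0.033 0.036 0.04 ]
[ 369  165   72   51 3410] [405. 189.] rect [ 0.5667 -0.273 ] [0.1614 0.1111] 84.5 z [0.062 0.093 0.099]
[  81  177   50   78 1201] [103. 214.] rect [0.5242 0.4588] [0.0979 0.1904] 88.12 z [0.033 0.053 0.063]
[ 261  241   39   39 1171] [280. 260.] rect [0.4024 0.0342] [0.0872 0.0894] 43.61 z [0.087 0.09  0.094]
[   0  363   37   57 1698] [ 18. 396.] rect [0.1242 0.6356] [0.1234 0.1023] 1.74 z [0.048 0.06  0.071]
[279 408  44  12 363] [300. 415.] rect [ 0.0537 -0.0045] [0.0991 0.0237] 86.6 z [0.035 0.071 0.115]
tape [147 183  91  74 968] [0.5177 0.256 ] [0.1705 0.2216] 4.6293044090271 [[0.42399999499320984, 0.36000001430511475], [0.44200000166893005, 0.13899999856948853], [0.6119999885559082, 0.15199999511241913], [0.593999981880188, 0.37299999594688416]] [0.5136851  0.25528252]
tape [167 204  19  33 152] [0.5143 0.2968] [0.0835 0.0438] 4.373141765594482 [[0.47099998593330383, 0.3149999976158142], [0.4740000069141388, 0.2720000147819519], [0.5580000281333923, 0.27799999713897705], [0.5540000200271606, 0.32199999690055847]] [0.51477796 0.2960666 ]
lid ((0.5651126503944397, -0.29066556692123413), (0.12601615488529205, 0.11109302192926407), 84.30782318115234) [[0.503600001335144, -0.34790000319480896], [0.6140999794006348, -0.3589000105857849], [0.6266000270843506, -0.23350000381469727], [0.5160999894142151, -0.2224999964237213]]
```

```bash
cat >> h.py <<'E'
from scipy.spatial.transform import Rotation as R
def yaw(s):
    x=R.from_quat(s["eef_rot"]).apply([1,0,0]);return np.degrees(np.arctan2(x[1],x[0]))
def plan(wps,step=.045,ang=8.):
    """rows from now through waypoints (x,y,z,yaw of tool x in deg), tool straight down"""
    s=get_state();p=np.array(s["tool_pos"]);a=yaw(s)
    print("at",p.round(4),"yaw",round(a,2),"F",np.round(s["contact_force"],1),"t",s["clock"])
    for w in wps:
        t=np.array(w[:3]);da=(w[3]-a+180)%360-180
        n=int(np.ceil(max(np.linalg.norm(t-p)/step,abs(da)/ang,1)))
        for i in range(n):
            d=(t-p)/n;b=np.radians(a)
            x=np.array([np.cos(b),np.sin(b),0]);y=np.array([np.sin(b),-np.cos(b),0])
            print("{x:%.4f,y:%.4f,z:%.4f,wz:%.4f}"%(d@x/.8,d@y/.8,-d[2]/.8,-da/n/180));a+=da/n
        p=t
E
python3 - <<'E'
from h import *
plan([(.55,.2,.2,30),(.556,-.41,.2,-5.6)],.055)
# path check
def unit(d):return np.array([np.cos(np.radians(d)),np.sin(np.radians(d))])
th=84.4;r=np.array([.560,-.343])
for L,a in[(.09,0),(.12,14),(.06,0),(.08,-3.8),(.18,0)]:
    n=int(L*1000)
    for i in range(n):
        th+=a/n;r=r+unit(th)*.001
        f=unit(th);l=unit(th+90)
        c=[r+f*u+l*v for u in np.linspace(-.02,.15,18) for v in(-.055,.055)]
        db=min(np.linalg.norm(np.array(q)-[.722,-.0256]) for q in c)-.07
        dc=min(np.linalg.norm(np.array(q)-[.4024,.0342]) for q in c)-.045
        if i%30==29 or i==n-1:print(L,r.round(3),round(th,1),"bowl",round(db,3),"can",round(dc,3))
E
```

```text
at [0.2693 0.5634 0.238 ] yaw 64.46 F [ 0.6 -0.   0.4] t 0.1
{x:-0.0287,y:0.0569,z:0.0053,wz:0.0213}
{x:-0.0249,y:0.0587,z:0.0053,wz:0.0213}
{x:-0.0209,y:0.0603,z:0.0053,wz:0.0213}
{x:-0.0168,y:0.0615,z:0.0053,wz:0.0213}
{x:-0.0127,y:0.0625,z:0.0053,wz:0.0213}
{x:-0.0085,y:0.0632,z:0.0053,wz:0.0213}
{x:-0.0042,y:0.0636,z:0.0053,wz:0.0213}
{x:0.0000,y:0.0638,z:0.0053,wz:0.0213}
{x:0.0043,y:0.0636,z:0.0053,wz:0.0213}
{x:-0.0312,y:0.0553,z:-0.0000,wz:0.0165}
{x:-0.0283,y:0.0569,z:-0.0000,wz:0.0165}
{x:-0.0253,y:0.0583,z:-0.0000,wz:0.0165}
{x:-0.0223,y:0.0595,z:-0.0000,wz:0.0165}
{x:-0.0192,y:0.0606,z:-0.0000,wz:0.0165}
{x:-0.0160,y:0.0615,z:-0.0000,wz:0.0165}
{x:-0.0128,y:0.0622,z:-0.0000,wz:0.0165}
{x:-0.0096,y:0.0628,z:-0.0000,wz:0.0165}
{x:-0.0063,y:0.0632,z:-0.0000,wz:0.0165}
{x:-0.0030,y:0.0635,z:-0.0000,wz:0.0165}
{x:0.0003,y:0.0635,z:-0.0000,wz:0.0165}
{x:0.0035,y:0.0634,z:-0.0000,wz:0.0165}
0.09 [ 0.563 -0.313] 84.4 bowl 0.099 can 0.182
0.09 [ 0.566 -0.283] 84.4 bowl 0.073 can 0.159
0.09 [ 0.569 -0.253] 84.4 bowl 0.049 can 0.138
0.12 [ 0.571 -0.223] 87.9 bowl 0.034 can 0.114
0.12 [ 0.571 -0.194] 91.4 bowl 0.031 can 0.09
0.12 [ 0.569 -0.164] 94.9 bowl 0.039 can 0.067
0.12 [ 0.566 -0.134] 98.4 bowl 0.045 can 0.046
0.06 [ 0.561 -0.104] 98.4 bowl 0.045 can 0.038
0.06 [ 0.557 -0.074] 98.4 bowl 0.045 can 0.037
0.08 [ 0.553 -0.045] 97.0 bowl 0.045 can 0.04
0.08 [ 0.55  -0.015] 95.5 bowl 0.046 can 0.042
0.08 [0.548 0.005] 94.6 bowl 0.049 can 0.043
0.18 [0.546 0.035] 94.6 bowl 0.058 can 0.043
0.18 [0.543 0.065] 94.6 bowl 0.074 can 0.043
0.18 [0.541 0.095] 94.6 bowl 0.093 can 0.048
0.18 [0.538 0.125] 94.6 bowl 0.115 can 0.061
0.18 [0.536 0.155] 94.6 bowl 0.14 can 0.08
0.18 [0.534 0.184] 94.6 bowl 0.165 can 0.103
```

{"api": "apply_moves", "payload": {
  "series": [
    {"x": -0.029,"y": 0.057,"z": 0.005,"wz": 0.021,"fingers": 0.6},
    {"x": -0.025,"y": 0.059,"z": 0.005,"wz": 0.021,"fingers": 0.6},
    {"x": -0.021,"y": 0.06,"z": 0.005,"wz": 0.021,"fingers": 0.6},
    {"x": -0.017,"y": 0.062,"z": 0.005,"wz": 0.021,"fingers": 0.6},
    {"x": -0.013,"y": 0.063,"z": 0.005,"wz": 0.021,"fingers": 0.6},
    {"x": -0.009,"y": 0.063,"z": 0.005,"wz": 0.021,"fingers": 0.6},
    {"x": -0.004,"y": 0.064,"z": 0.005,"wz": 0.021,"fingers": 0.6},
    {"x": 0,"y": 0.064,"z": 0.005,"wz": 0.021,"fingers": 0.6}
  ]
}}

```text
schema error: expected keys x, y, z, wx, wy, wz, fingers
```

{"api": "apply_moves", "payload": {
  "series": [
    {"x": -0.031,"y": 0.055,"z": 0,"wz": 0.0165},
    {"x": -0.028,"y": 0.057,"z": 0,"wz": 0.0165},
    {"x": -0.025,"y": 0.058,"z": 0,"wz": 0.0165},
    {"x": -0.022,"y": 0.06,"z": 0,"wz": 0.0165},
    {"x": -0.019,"y": 0.061,"z": 0,"wz": 0.0165},
    {"x": -0.016,"y": 0.062,"z": 0,"wz": 0.0165},
    {"x": -0.013,"y": 0.062,"z": 0,"wz": 0.0165},
    {"x": -0.01,"y": 0.063,"z": 0,"wz": 0.0165}
  ]
}}

```text
schema error: expected keys x, y, z, wx, wy, wz, fingers
```

Run:
```python
from h import *
plan([(.556,-.41,.2,-5.6)],.055); print(get_state()["opening"],get_state()["q"])
```

```text
at [0.2693 0.5634 0.238 ] yaw 64.46 F [ 0.6 -0.   0.4] t 0.1
{x:-0.0497,y:0.0446,z:0.0025,wz:0.0205}
{x:-0.0467,y:0.0477,z:0.0025,wz:0.0205}
{x:-0.0435,y:0.0506,z:0.0025,wz:0.0205}
{x:-0.0402,y:0.0533,z:0.0025,wz:0.0205}
{x:-0.0367,y:0.0558,z:0.0025,wz:0.0205}
{x:-0.0330,y:0.0580,z:0.0025,wz:0.0205}
{x:-0.0292,y:0.0600,z:0.0025,wz:0.0205}
{x:-0.0253,y:0.0618,z:0.0025,wz:0.0205}
{x:-0.0212,y:0.0633,z:0.0025,wz:0.0205}
{x:-0.0171,y:0.0645,z:0.0025,wz:0.0205}
{x:-0.0129,y:0.0655,z:0.0025,wz:0.0205}
{x:-0.0087,y:0.0662,z:0.0025,wz:0.0205}
{x:-0.0044,y:0.0666,z:0.0025,wz:0.0205}
{x:-0.0001,y:0.0668,z:0.0025,wz:0.0205}
{x:0.0042,y:0.0666,z:0.0025,wz:0.0205}
{x:0.0084,y:0.0662,z:0.0025,wz:0.0205}
{x:0.0127,y:0.0655,z:0.0025,wz:0.0205}
{x:0.0169,y:0.0646,z:0.0025,wz:0.0205}
{x:0.0210,y:0.0634,z:0.0025,wz:0.0205}
0.9983468949987802 [-1.09121811  0.68992179 -0.19451799  1.56620826  0.15733683  0.90246529
 -0.21510097]
```

All seven keys are needed in every row.

{"api": "apply_moves", "payload": {
  "series": [
    {"x": -0.029,"y": 0.057,"z": 0.005,"wx": 0,"wy": 0,"wz": 0.021,"fingers": 0.6},
    {"x": -0.025,"y": 0.059,"z": 0.005,"wx": 0,"wy": 0,"wz": 0.021,"fingers": 0.6},
    {"x": -0.021,"y": 0.06,"z": 0.005,"wx": 0,"wy": 0,"wz": 0.021,"fingers": 0.6},
    {"x": -0.017,"y": 0.062,"z": 0.005,"wx": 0,"wy": 0,"wz": 0.021,"fingers": 0.6},
    {"x": -0.013,"y": 0.063,"z": 0.005,"wx": 0,"wy": 0,"wz": 0.021,"fingers": 0.6},
    {"x": -0.009,"y": 0.063,"z": 0.005,"wx": 0,"wy": 0,"wz": 0.021,"fingers": 0.6},
    {"x": -0.004,"y": 0.064,"z": 0.005,"wx": 0,"wy": 0,"wz": 0.021,"fingers": 0.6},
    {"x": 0,"y": 0.064,"z": 0.005,"wx": 0,"wy": 0,"wz": 0.021,"fingers": 0.6}
  ]
}}

```text
clock: 1.1
tool_pos: [0.5211, 0.2332, 0.2016]
eef_rot: [0.957, 0.291, -0.003, -0.001]
contact_force: [0.3, 0.4, 0.1]
opening: 0.802
```

Run:
```python
from h import *
plan([(.556,-.415,.2,-5.6)],.055); print(get_state()["opening"],get_state()["q"])
```

```text
at [0.5211 0.2332 0.2016] yaw 33.87 F [0.3 0.4 0.1] t 1.1
{x:-0.0346,y:0.0581,z:0.0002,wz:0.0183}
{x:-0.0312,y:0.0600,z:0.0002,wz:0.0183}
{x:-0.0277,y:0.0617,z:0.0002,wz:0.0183}
{x:-0.0241,y:0.0632,z:0.0002,wz:0.0183}
{x:-0.0205,y:0.0644,z:0.0002,wz:0.0183}
{x:-0.0167,y:0.0655,z:0.0002,wz:0.0183}
{x:-0.0130,y:0.0664,z:0.0002,wz:0.0183}
{x:-0.0091,y:0.0670,z:0.0002,wz:0.0183}
{x:-0.0053,y:0.0674,z:0.0002,wz:0.0183}
{x:-0.0014,y:0.0676,z:0.0002,wz:0.0183}
{x:0.0025,y:0.0676,z:0.0002,wz:0.0183}
{x:0.0064,y:0.0673,z:0.0002,wz:0.0183}
0.8016017688281715 [-0.44425776  0.6648064  -0.09432551  1.76924956  0.08455504  0.71678861
  0.00842466]
```

{"api": "apply_moves", "payload": {
  "series": [
    {"x": -0.035,"y": 0.058,"z": 0,"wx": 0,"wy": 0,"wz": 0.018,"fingers": 0.6},
    {"x": -0.031,"y": 0.06,"z": 0,"wx": 0,"wy": 0,"wz": 0.018,"fingers": 0.6},
    {"x": -0.028,"y": 0.062,"z": 0,"wx": 0,"wy": 0,"wz": 0.018,"fingers": 0.6},
    {"x": -0.024,"y": 0.063,"z": 0,"wx": 0,"wy": 0,"wz": 0.018,"fingers": 0.6},
    {"x": -0.02,"y": 0.064,"z": 0,"wx": 0,"wy": 0,"wz": 0.018,"fingers": 0.6},
    {"x": -0.017,"y": 0.066,"z": 0,"wx": 0,"wy": 0,"wz": 0.018,"fingers": 0.6},
    {"x": -0.013,"y": 0.066,"z": 0,"wx": 0,"wy": 0,"wz": 0.018,"fingers": 0.6},
    {"x": -0.009,"y": 0.067,"z": 0,"wx": 0,"wy": 0,"wz": 0.018,"fingers": 0.6}
  ]
}}

```text
clock: 2.1
tool_pos: [0.5435, -0.212, 0.1987]
eef_rot: [0.998, 0.062, -0.004, -0.001]
contact_force: [1.2, -0.2, 0.1]
opening: 0.802
```

Run:
```python
from h import *
plan([(.556,-.415,.2,-5.6),(.555,-.415,.05,-5.6)],.055)
```

```text
at [ 0.5435 -0.212   0.1987] yaw 7.11 F [ 1.2 -0.2  0.1] t 2.1
{x:-0.0040,y:0.0634,z:-0.0004,wz:0.0177}
{x:-0.0005,y:0.0635,z:-0.0004,wz:0.0177}
{x:0.0031,y:0.0635,z:-0.0004,wz:0.0177}
{x:0.0066,y:0.0632,z:-0.0004,wz:0.0177}
{x:-0.0004,y:0.0000,z:0.0625,wz:-0.0000}
{x:-0.0004,y:0.0000,z:0.0625,wz:-0.0000}
{x:-0.0004,y:0.0000,z:0.0625,wz:-0.0000}
```

{"api": "apply_moves", "payload": {
  "series": [
    {"x": -0.004,"y": 0.063,"z": 0,"wx": 0,"wy": 0,"wz": 0.018,"fingers": 0.6},
    {"x": 0,"y": 0.064,"z": 0,"wx": 0,"wy": 0,"wz": 0.018,"fingers": 0.6},
    {"x": 0.003,"y": 0.064,"z": 0,"wx": 0,"wy": 0,"wz": 0.018,"fingers": 0.6},
    {"x": 0.007,"y": 0.064,"z": 0,"wx": 0,"wy": 0,"wz": 0.018,"fingers": 0.6},
    {"x": 0,"y": 0,"z": 0.06,"wx": 0,"wy": 0,"wz": 0,"fingers": 0.6},
    {"x": 0,"y": 0,"z": 0.06,"wx": 0,"wy": 0,"wz": 0,"fingers": 0.6},
    {"x": 0,"y": 0,"z": 0.045,"wx": 0,"wy": 0,"wz": 0,"fingers": 0.6}
  ]
}}

```text
clock: 2.98
tool_pos: [0.5527, -0.4318, 0.0633]
eef_rot: [0.998, -0.06, -0.002, 0.003]
contact_force: [0.4, -0.0, 1.4]
opening: 0.8
```

Run:
```python
from h import *
plan([(.555,-.38,.049,-5.6)],.055)
p,d=snapshot("wrist");q,e=snapshot("scene")
cv2.imwrite("pics/b.png",np.hstack([p[...,::-1][::1,::1],cv2.resize(q[140:290,80:280,::-1],None,fx=2.8,fy=2.8)])[:, :][::1])
I=cv2.imread("pics/b.png");cv2.imwrite("pics/b.png",cv2.resize(I,(800,300)))
```

```text
at [ 0.5527 -0.4318  0.0633] yaw -6.84 F [ 0.4 -0.   1.4] t 2.975
{x:-0.0048,y:-0.0646,z:0.0179,wz:-0.0069}
```

View pics/b.png

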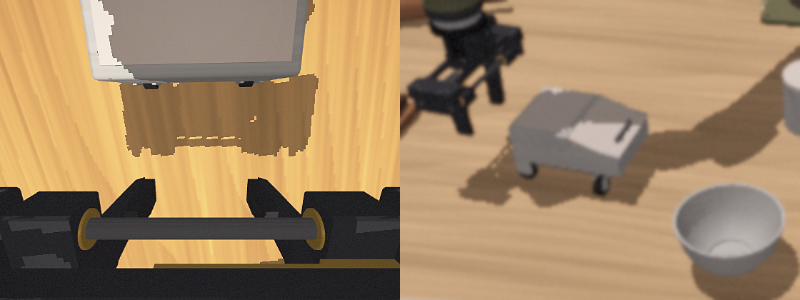

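The wrist view shows the tail edge square to the open fingers and centred (about column 197 against 200). The scene view shows the tool behind the caddy and clear of it.

{"api": "apply_moves", "payload": {
  "series": [
    {"x": 0,"y": 0,"z": 0.018,"wx": 0,"wy": 0,"wz": -0.007,"fingers": 0.6},
    {"x": 0,"y": -0.03,"z": 0.001,"wx": 0,"wy": 0,"wz": 0,"fingers": 0.6},
    {"x": 0,"y": -0.025,"z": 0,"wx": 0,"wy": 0,"wz": 0,"fingers": 0.6},
    {"x": 0,"y": -0.008,"z": 0,"wx": 0,"wy": 0,"wz": 0,"fingers": 0.6},
    {"x": 0,"y": -0.008,"z": 0,"wx": 0,"wy": 0,"wz": 0,"fingers": 0.6},
    {"x": 0,"y": -0.008,"z": 0,"wx": 0,"wy": 0,"wz": 0,"fingers": 0.6}
  ]
}}

```text
clock: 3.82
tool_pos: [0.5591, -0.3674, 0.049]
eef_rot: [0.999, -0.047, -0.002, 0.003]
contact_force: [-1.1, -0.8, 0.5]
opening: 0.794
```

```bash
cat >> h.py <<'E'
def look(show=None):
    s=get_state();p,D=snapshot("top");M=camera_model("top");P=cloud(M,D)
    print("tcp",np.round(s["tool_pos"],4),"yaw",round(yaw(s),2),"F",np.round(s["contact_force"],1),"t",s["clock"])
    m=((D>0)&(P[...,2]>.03)&(P[...,2]<.106)&(p.min(2)>70)).astype(np.uint8)
    n,l,st,c=cv2.connectedComponentsWithStats(m)
    for i in range(1,n):
        Q=P[l==i];k=Q.mean(0)
        if st[i,4]>300 and .35<k[0]<.8 and -.5<k[1]<.52:
            r=cv2.minAreaRect(Q[:,:2].astype(np.float32));print(st[i],np.round(r[0],4),np.round(r[1],4),round(r[2],2))
    if show:cv2.imwrite(f"pics/{show}.png",p[...,::-1])
E
python3 -c "
from h import *
look('c')"
```

```text
tcp [ 0.5591 -0.3674  0.049 ] yaw -5.4 F [-1.1 -0.8  0.5] t 3.825
[273 105  55  53 837] [ 0.7224 -0.0258] [0.1354 0.1374] 88.53
[393 198  38  14 364] [ 0.5257 -0.2818] [0.0853 0.0305] 83.87
[ 261  241   38   39 1144] [0.4027 0.0362] [0.0849 0.088 ] 80.35
```

{"api": "apply_moves", "payload": {
  "series": [
    {"x": 0,"y": -0.008,"z": 0,"wx": 0,"wy": 0,"wz": 0,"fingers": 0.6},
    {"x": 0,"y": -0.01,"z": 0,"wx": 0,"wy": 0,"wz": 0,"fingers": 0.6},
    {"x": 0,"y": -0.01,"z": 0,"wx": 0,"wy": 0,"wz": 0,"fingers": 0.6},
    {"x": 0,"y": -0.01,"z": 0,"wx": 0,"wy": 0,"wz": 0,"fingers": 0.6},
    {"x": 0,"y": -0.01,"z": 0,"wx": 0,"wy": 0,"wz": 0,"fingers": 0.6},
    {"x": 0,"y": -0.01,"z": 0,"wx": 0,"wy": 0,"wz": 0,"fingers": 0.6},
    {"x": 0,"y": -0.01,"z": 0,"wx": 0,"wy": 0,"wz": 0,"fingers": 0.6},
    {"x": 0,"y": -0.01,"z": 0,"wx": 0,"wy": 0,"wz": 0,"fingers": 0.6}
  ]
}}

```text
clock: 4.88
tool_pos: [0.5651, -0.3047, 0.049]
eef_rot: [0.999, -0.048, -0.001, 0.006]
contact_force: [0.0, -2.4, 0.7]
opening: 0.806
```

```bash
cat >> h.py <<'E'
def wrist(name):
    p,D=snapshot("wrist");q,e=snapshot("scene")
    cv2.imwrite(f"pics/{name}.png",np.hstack([cv2.resize(p[...,::-1],(400,300)),cv2.resize(q[140:290,80:280,::-1],(400,300))]))
E
python3 -c "
from h import *
look();wrist('d')"
```

```text
tcp [ 0.5651 -0.3047  0.049 ] yaw -5.52 F [ 0.  -2.4  0.7] t 4.875
[273 105  55  53 897] [ 0.7227 -0.0258] [0.1353 0.1393] 88.53
[ 347  163   65   48 2317] [ 0.5721 -0.2081] [0.1516 0.1103] 82.81
[ 261  241   37   38 1091] [0.4027 0.0361] [0.0838 0.0859] 88.32
```

View pics/d.png

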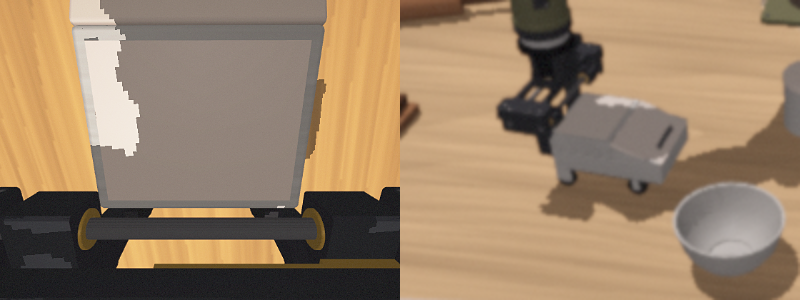

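The push works. The wrist view shows the tail flush on both fingers, and the caddy is about 58 mm further on with its heading kept. I'll push another ~25 mm straight, then start the left turn.

{"api": "apply_moves", "payload": {
  "series": [
    {"x": 0,"y": -0.01,"z": 0,"wx": 0,"wy": 0,"wz": 0,"fingers": 0.6},
    {"x": 0,"y": -0.012,"z": 0,"wx": 0,"wy": 0,"wz": 0,"fingers": 0.6},
    {"x": 0,"y": -0.012,"z": 0,"wx": 0,"wy": 0,"wz": 0,"fingers": 0.6},
    {"x": 0,"y": -0.012,"z": 0,"wx": 0,"wy": 0,"wz": -0.003,"fingers": 0.6},
    {"x": 0,"y": -0.012,"z": 0,"wx": 0,"wy": 0,"wz": -0.006,"fingers": 0.6},
    {"x": 0,"y": -0.012,"z": 0,"wx": 0,"wy": 0,"wz": -0.0075,"fingers": 0.6},
    {"x": 0,"y": -0.012,"z": 0,"wx": 0,"wy": 0,"wz": -0.0075,"fingers": 0.6},
    {"x": 0,"y": -0.012,"z": 0,"wx": 0,"wy": 0,"wz": -0.0075,"fingers": 0.6}
  ]
}}

```text
clock: 6.02
tool_pos: [0.5723, -0.2258, 0.0486]
eef_rot: [1.0, 0.004, -0.0, 0.006]
contact_force: [1.3, -3.2, 1.2]
opening: 0.803
```

```bash
python3 -c "
from h import *
look()"
```

```text
tcp [ 0.5723 -0.2258  0.0486] yaw 0.49 F [ 1.3 -3.2  1.2] t 6.025
[273 105  55  53 924] [ 0.722  -0.0257] [0.1353 0.1386] 88.54
[ 313  167   66   46 2500] [ 0.5699 -0.1292] [0.1106 0.1491] 0.29
[ 261  242   39   37 1115] [0.401  0.0341] [0.0868 0.0843] 75.46
```

{"api": "apply_moves", "payload": {
  "series": [
    {"x": 0,"y": -0.012,"z": 0,"wx": 0,"wy": 0,"wz": -0.0075,"fingers": 0.6},
    {"x": 0,"y": -0.012,"z": 0,"wx": 0,"wy": 0,"wz": -0.008,"fingers": 0.6},
    {"x": 0,"y": -0.012,"z": 0,"wx": 0,"wy": 0,"wz": -0.008,"fingers": 0.6},
    {"x": 0,"y": -0.012,"z": 0,"wx": 0,"wy": 0,"wz": -0.008,"fingers": 0.6},
    {"x": 0,"y": -0.012,"z": 0,"wx": 0,"wy": 0,"wz": -0.008,"fingers": 0.6},
    {"x": 0,"y": -0.012,"z": 0,"wx": 0,"wy": 0,"wz": -0.008,"fingers": 0.6},
    {"x": 0,"y": -0.012,"z": 0,"wx": 0,"wy": 0,"wz": -0.008,"fingers": 0.6},
    {"x": 0,"y": -0.012,"z": 0,"wx": 0,"wy": 0,"wz": -0.006,"fingers": 0.6}
  ]
}}

```text
clock: 7.08
tool_pos: [0.5648, -0.1424, 0.0477]
eef_rot: [0.994, 0.108, 0.0, 0.005]
contact_force: [1.8, -2.5, 1.4]
opening: 0.794
```

```bash
python3 -c "
from h import *
look();wrist('e')"
```

```text
tcp [ 0.5648 -0.1424  0.0477] yaw 12.45 F [ 1.8 -2.5  1.4] t 7.075
[273 105  55  53 931] [ 0.7226 -0.0257] [0.1351 0.1395] 88.51
[ 279  174   68   57 2594] [ 0.542 -0.048] [0.1073 0.1472] 12.54
[ 261  241   39   39 1136] [0.4021 0.0333] [0.0853 0.0873] 43.06
```

View pics/e.png

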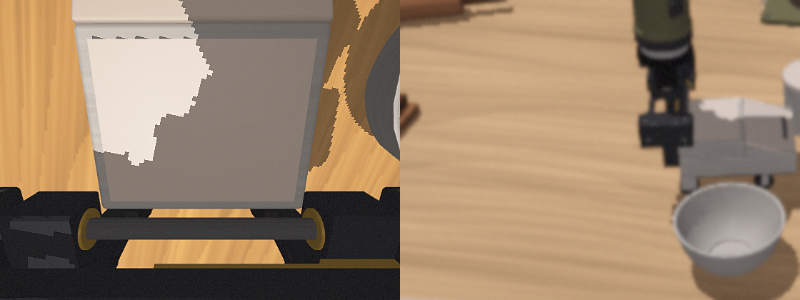

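Heading is 102.5° and the tail is still flush on both fingers. Tape and canister are clear, with about 21 mm predicted at the canister. Next is a short straight run, then the counter-turn.

{"api": "apply_moves", "payload": {
  "series": [
    {"x": 0,"y": -0.012,"z": -0.001,"wx": 0,"wy": 0,"wz": 0,"fingers": 0.6},
    {"x": 0,"y": -0.012,"z": -0.001,"wx": 0,"wy": 0,"wz": 0,"fingers": 0.6},
    {"x": 0,"y": -0.012,"z": 0,"wx": 0,"wy": 0,"wz": 0,"fingers": 0.6},
    {"x": 0,"y": -0.012,"z": 0,"wx": 0,"wy": 0,"wz": 0.002,"fingers": 0.6},
    {"x": 0,"y": -0.012,"z": 0,"wx": 0,"wy": 0,"wz": 0.004,"fingers": 0.6},
    {"x": 0,"y": -0.012,"z": 0,"wx": 0,"wy": 0,"wz": 0.004,"fingers": 0.6},
    {"x": 0,"y": -0.012,"z": 0,"wx": 0,"wy": 0,"wz": 0.004,"fingers": 0.6}
  ]
}}

```text
clock: 8.1
tool_pos: [0.5474, -0.074, 0.0483]
eef_rot: [0.996, 0.084, -0.002, 0.006]
contact_force: [-0.6, -2.5, 0.7]
opening: 0.802
```

```bash
python3 -c "
from h import *
look()"
```

```text
tcp [ 0.5474 -0.074   0.0483] yaw 9.61 F [-0.6 -2.5  0.7] t 8.1
[273 105  55  53 829] [ 0.7279 -0.0209] [0.1258 0.1384] 34.92
[ 252  181   53   54 1942] [0.5267 0.0312] [0.1081 0.1238] 6.88
[ 261  241   39   39 1165] [0.4022 0.0343] [0.087 0.089] 43.61
```

```bash
cat >> h.py <<'E'
def wl():
    s=get_state();M=camera_model("wrist");p,D=snapshot("wrist");P=cloud(M,D)
    m=((D>0)&(P[...,2]>.085)&(P[...,2]<.104)).astype(np.uint8);m[260:]=0
    n,l,st,c=cv2.connectedComponentsWithStats(m);i=1+np.argmax(st[1:,4]);Q=P[l==i]
    r=cv2.minAreaRect(Q[:,:2].astype(np.float32))
    print("tcp",np.round(s["tool_pos"],4),"yaw",round(yaw(s),2),"lid",np.round(r[0],4),np.round(r[1],4),round(r[2],2))
    a=np.radians(yaw(s));f=np.array([-np.sin(a),np.cos(a)]);L=np.array([-f[1],f[0]])
    for k in(f,L):
        v=(Q[:,:2]-s["tool_pos"][:2])@k;print(np.percentile(v,[0.5,99.5]).round(4))
    # side edges: left/right extreme per slice along f -> line slope
    u=(Q[:,:2]-s["tool_pos"][:2])@f;v=(Q[:,:2]-s["tool_pos"][:2])@L
    b=np.arange(.02,.07,.004);hi=[];lo=[]
    for t in b:
        w=v[(u>t)&(u<t+.004)];hi.append(w.max() if len(w) else np.nan);lo.append(w.min() if len(w) else np.nan)
    print("edge slopes deg",[round(float(np.degrees(np.polyfit(b,e,1)[0])),2) for e in(hi,lo)],"mid",np.round((np.array(hi)+lo)/2,4)[[0,-1]])
E
python3 -c "
from h import *
wl()"
```

```text
tcp [ 0.5472 -0.0717  0.0481] yaw 9.71 lid [ 0.5369 -0.0048] [0.1103 0.0847] 9.81
[0.027 0.109]
[-0.0548  0.0521]
edge slopes deg [nan, nan] mid [    nan -0.0014]
```

{"api": "apply_moves", "payload": {
  "series": [
    {"x": 0,"y": -0.012,"z": 0,"wx": 0,"wy": 0,"wz": 0.004,"fingers": 0.6},
    {"x": 0,"y": -0.012,"z": 0,"wx": 0,"wy": 0,"wz": 0.004,"fingers": 0.6},
    {"x": 0,"y": -0.012,"z": 0,"wx": 0,"wy": 0,"wz": 0.004,"fingers": 0.6},
    {"x": 0,"y": -0.012,"z": 0,"wx": 0,"wy": 0,"wz": 0.004,"fingers": 0.6},
    {"x": 0,"y": -0.012,"z": 0,"wx": 0,"wy": 0,"wz": 0.004,"fingers": 0.6},
    {"x": 0,"y": -0.012,"z": 0,"wx": 0,"wy": 0,"wz": 0.004,"fingers": 0.6},
    {"x": 0,"y": -0.012,"z": 0,"wx": 0,"wy": 0,"wz": 0.003,"fingers": 0.6}
  ]
}}

```text
clock: 9.07
tool_pos: [0.5376, -0.0025, 0.0474]
eef_rot: [0.999, 0.039, -0.003, 0.005]
contact_force: [-0.3, -3.2, 1.5]
opening: 0.796
```

```bash
python3 -c "
from h import *
look('f');wl()"
```

```text
tcp [ 0.5376 -0.0025  0.0474] yaw 4.48 F [-0.3 -3.2  1.5] t 9.075
[273 105  55  40 723] [ 0.7446 -0.022 ] [0.0937 0.1376] 8.42
tcp [ 5.376e-01 -1.000e-04  4.730e-02] yaw 4.59 lid [0.5329 0.0674] [0.11   0.0837] 4.79
[0.0273 0.1086]
[-0.0542  0.0527]
edge slopes deg [nan, nan] mid [    nan -0.0008]
```

View pics/f.png

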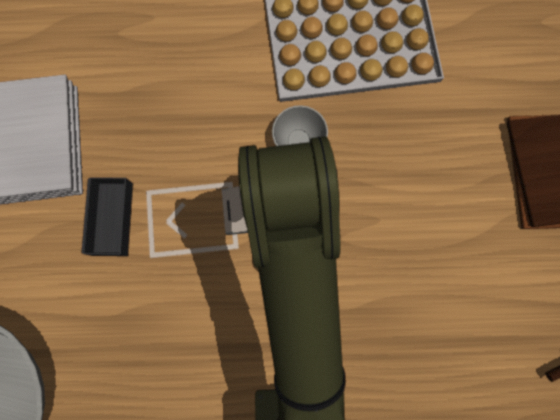

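The top view shows the nose at (235,212) entering the bay squarely. The heading is 94.6°, equal to the bay's, so the rest is straight.

{"api": "apply_moves", "payload": {
  "series": [
    {"x": 0,"y": -0.012,"z": -0.001,"wx": 0,"wy": 0,"wz": 0,"fingers": 0.6},
    {"x": 0,"y": -0.012,"z": -0.001,"wx": 0,"wy": 0,"wz": 0,"fingers": 0.6},
    {"x": 0,"y": -0.012,"z": 0,"wx": 0,"wy": 0,"wz": 0,"fingers": 0.6},
    {"x": 0,"y": -0.012,"z": 0,"wx": 0,"wy": 0,"wz": 0,"fingers": 0.6},
    {"x": 0,"y": -0.012,"z": 0,"wx": 0,"wy": 0,"wz": 0,"fingers": 0.6},
    {"x": 0,"y": -0.012,"z": 0,"wx": 0,"wy": 0,"wz": 0,"fingers": 0.6},
    {"x": 0,"y": -0.012,"z": 0,"wx": 0,"wy": 0,"wz": 0,"fingers": 0.6},
    {"x": 0,"y": -0.012,"z": 0,"wx": 0,"wy": 0,"wz": 0,"fingers": 0.6}
  ]
}}

```text
clock: 10.18
tool_pos: [0.5315, 0.0795, 0.0483]
eef_rot: [0.999, 0.039, -0.002, 0.005]
contact_force: [-0.1, -2.5, 2.2]
opening: 0.802
```

{"api": "apply_moves", "payload": {
  "series": [
    {"x": 0,"y": -0.012,"z": 0,"wx": 0,"wy": 0,"wz": 0,"fingers": 0.6},
    {"x": 0,"y": -0.012,"z": 0,"wx": 0,"wy": 0,"wz": 0,"fingers": 0.6},
    {"x": 0,"y": -0.012,"z": 0,"wx": 0,"wy": 0,"wz": 0,"fingers": 0.6},
    {"x": 0,"y": -0.011,"z": 0,"wx": 0,"wy": 0,"wz": 0,"fingers": 0.6},
    {"x": 0,"y": -0.01,"z": 0,"wx": 0,"wy": 0,"wz": 0,"fingers": 0.6}
  ]
}}

```text
clock: 10.8
tool_pos: [0.5277, 0.1285, 0.0478]
eef_rot: [0.999, 0.039, -0.002, 0.005]
contact_force: [-0.6, -2.1, 1.1]
opening: 0.797
```

```bash
python3 -c "
from h import *
look();wl()"
```

```text
tcp [0.5277 0.1285 0.0478] yaw 4.52 F [-0.6 -2.1  1.1] t 10.8
[273 105  55  53 865] [ 0.7224 -0.0256] [0.1349 0.1393] 88.53
[ 261  241   39   39 1167] [0.4023 0.0344] [0.087  0.0889] 43.14
tcp [0.5275 0.1304 0.0477] yaw 4.64 lid [0.5229 0.1979] [0.1099 0.0842] 4.54
[0.0271 0.1088]
[-0.0543  0.0526]
edge slopes deg [nan, nan] mid [    nan -0.0008]
```

{"api": "apply_moves", "payload": {
  "series": [
    {"x": 0,"y": -0.01,"z": 0,"wx": 0,"wy": 0,"wz": 0,"fingers": 0.6},
    {"x": 0,"y": -0.01,"z": 0,"wx": 0,"wy": 0,"wz": 0,"fingers": 0.6},
    {"x": 0,"y": -0.009,"z": 0,"wx": 0,"wy": 0,"wz": 0,"fingers": 0.6},
    {"x": 0,"y": -0.007,"z": 0,"wx": 0,"wy": 0,"wz": 0,"fingers": 0.6},
    {"x": 0,"y": -0.005,"z": 0,"wx": 0,"wy": 0,"wz": 0,"fingers": 0.6},
    {"x": 0,"y": -0.004,"z": 0,"wx": 0,"wy": 0,"wz": 0,"fingers": 0.6},
    {"x": 0,"y": 0,"z": 0,"wx": 0,"wy": 0,"wz": 0,"fingers": 0.6}
  ]
}}

```text
clock: 11.78
tool_pos: [0.5243, 0.1676, 0.0473]
eef_rot: [0.999, 0.04, -0.003, 0.005]
contact_force: [0.2, -1.2, 0.1]
opening: 0.797
```

```bash
python3 -c "
from h import *
wl();q,e=snapshot('scene');cv2.imwrite('pics/g.png',cv2.resize(q[160:290,260:460,::-1],None,fx=3,fy=3))"
```

```text
tcp [0.5243 0.1676 0.0473] yaw 4.61 lid [0.5197 0.2352] [0.1098 0.0838] 4.69
[0.0273 0.1087]
[-0.0544  0.0525]
edge slopes deg [nan, nan] mid [    nan -0.0009]
```

View pics/g.png

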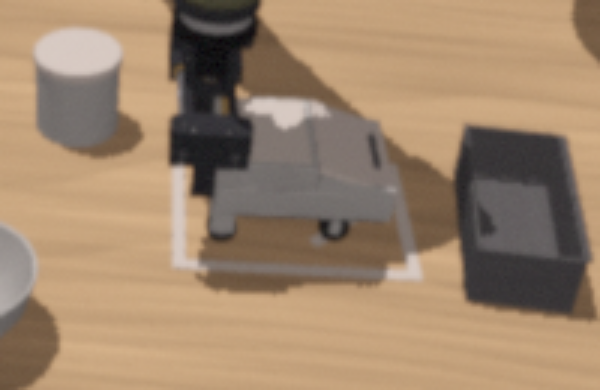

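The caddy stands inside the tape with its nose toward the tin. The front castor wheel, seen at (333,228), is edge-on along the travel direction. I'll back off and check from above.

{"api": "apply_moves", "payload": {
  "series": [
    {"x": 0,"y": 0.012,"z": 0,"wx": 0,"wy": 0,"wz": 0,"fingers": 0.6},
    {"x": 0,"y": 0.02,"z": 0,"wx": 0,"wy": 0,"wz": 0,"fingers": 0.6},
    {"x": 0,"y": 0.025,"z": 0,"wx": 0,"wy": 0,"wz": 0,"fingers": 0.6},
    {"x": 0,"y": 0.01,"z": -0.05,"wx": 0,"wy": 0,"wz": 0,"fingers": 0.6},
    {"x": 0,"y": 0.02,"z": -0.06,"wx": 0,"wy": 0,"wz": 0,"fingers": 0.6},
    {"x": 0,"y": 0.06,"z": -0.06,"wx": 0,"wy": 0,"wz": 0,"fingers": 0.6},
    {"x": 0,"y": 0.07,"z": -0.03,"wx": 0,"wy": 0,"wz": 0,"fingers": 0.6},
    {"x": 0,"y": 0.07,"z": 0,"wx": 0,"wy": 0,"wz": 0,"fingers": 0.6}
  ]
}}

```text
clock: 12.88
tool_pos: [0.5428, -0.0654, 0.2088]
eef_rot: [0.999, 0.042, -0.003, 0.005]
contact_force: [0.6, 0.2, 0.6]
opening: 0.802
```

{"api": "apply_moves", "payload": {
  "series": [
    {"x": 0,"y": 0.07,"z": 0,"wx": 0,"wy": 0,"wz": 0,"fingers": 0.6},
    {"x": 0,"y": 0.07,"z": 0,"wx": 0,"wy": 0,"wz": 0,"fingers": 0.6},
    {"x": 0,"y": 0.05,"z": 0,"wx": 0,"wy": 0,"wz": 0,"fingers": 0.6},
    {"x": 0,"y": 0,"z": 0,"wx": 0,"wy": 0,"wz": 0,"fingers": 0.6}
  ]
}}

```text
clock: 13.38
tool_pos: [0.5504, -0.2343, 0.2112]
eef_rot: [0.999, 0.034, -0.004, 0.008]
contact_force: [0.8, 1.1, 0.3]
opening: 0.798
```

Run:
```python
from h import *
look('h')
M=camera_model("top");p,D=snapshot("top");P=cloud(M,D)
Q=P[(D>0)&(P[...,2]>.06)&(P[...,2]<.105)];Q=Q[(Q[:,0]>.4)&(Q[:,0]<.64)&(Q[:,1]>.13)&(Q[:,1]<.385)]
r=cv2.minAreaRect(Q[:,:2].astype(np.float32));print("caddy",r)
m=((D>0)&(P[...,2]>.03)&(P[...,2]<.13)).astype(np.uint8);n,l,st,c=cv2.connectedComponentsWithStats(m)
for i in range(1,n):
    if 80<c[i][0]<320 and 90<c[i][1]<280 and st[i,4]>300:
        k=cv2.minAreaRect(P[l==i][:,:2].astype(np.float32));print(np.round(k[0],4),np.round(k[1],4),round(k[2],1))
a=np.radians(94.6);X=np.array([np.cos(a),np.sin(a)]);Y=np.array([-X[1],X[0]])
b=cv2.boxPoints(r)-np.array([.516,.256]);print("in bay frame",np.c_[b@X,b@Y].round(4))
q,e=snapshot('scene')
t=cv2.resize(p[160:280,70:310,::-1],(500,250));u=cv2.resize(q[180:260,300:420,::-1],(500,333))
cv2.imwrite('pics/i.png',np.vstack([t,u]))
```

```text
tcp [ 0.5504 -0.2343  0.2112] yaw 3.9 F [0.8 1.1 0.3] t 13.375
[273 105  55  53 922] [ 0.7227 -0.0257] [0.1351 0.1385] 88.53
[ 152  188   71   54 3129] [0.5169 0.257 ] [0.1108 0.1615] 4.76
[ 261  242   39   38 1131] [0.401  0.0337] [0.0858 0.0874] 24.17
caddy ((0.5169524550437927, 0.25747019052505493), (0.11076443642377853, 0.16022494435310364), 4.548124313354492)
[ 0.7222 -0.0254] [0.1362 0.1386] 85.7
[0.5243 0.4588] [0.0977 0.1908] 88.1
[0.517  0.2571] [0.1109 0.1611] 4.8
[0.4024 0.0344] [0.0871 0.0891] 43.0
in bay frame [[ 0.0816  0.0542]
 [-0.0787  0.0544]
 [-0.0788 -0.0564]
 [ 0.0815 -0.0565]]
```

View pics/i.png

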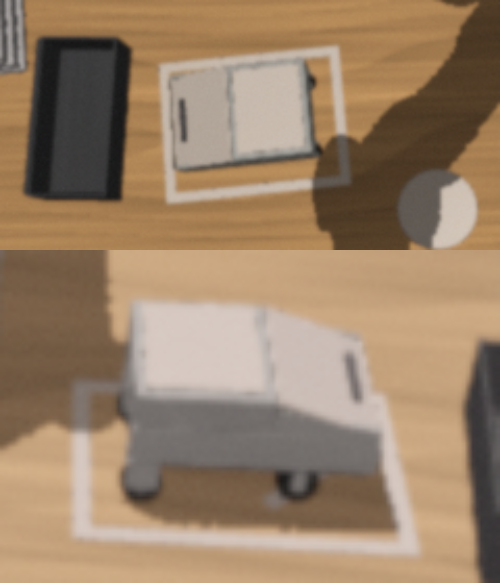

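The caddy is centred in the tape to within 2 mm and aligned to 0.1°. The visible castor wheel, at (297,485), sits behind its pivot, and the other objects haven't moved. Handing in.

```bash
python3 -c "
from plant import *
print(finish_job())"
```

```text
the job is handed in; nothing more can be done
None
```

The caddy stands wholly inside the taped outline, nose toward the arrow end, and I handed the job in at about 13.5 s on the robot's clock.

- **Push:** I pressed both half-open fingers flat against the tail and pushed about 85 mm straight ahead. Then I steered left and back right between the bowl and the canister. The last 165 mm were straight at the bay's heading, after which I backed the arm away.
- **Position:** The final top-view check puts the caddy within about 2 mm of the bay's middle and 0.1° of its heading. That leaves about 18 mm free on each side and at each end.
- **Other objects:** Canister, bowl and tin measured within about 1 mm of where they started. Forces on the tool read about 3 N while pushing.
- **Castors:** The one castor wheel the scene camera sees looks straight behind its pivot. The other is hidden under the body, so its angle is inferred from the straight run. I didn't measure either castor after the first straight push, so there too I relied on the distance, about twice the 40–50 mm they need to swing round.
- **Failed checks:** My edge-slope calculation from the wrist camera returned no value. I used the lid's fitted rectangle instead, and its heading stayed within about 0.2° of the tool's. One top-view heading disagreed by about 3° when the arm partly hid the caddy, and the wrist camera resolved it.

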